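# Scoop two brass sleeves into the parts bin

## Robot

A 7-joint arm with a two-finger parallel gripper is mounted at the origin on a cart in front of the work surface, level with it; the furniture and walls round the work are solid. World frame = base frame: x ahead of the robot, y to its left, z up, the work surface at z = 0. Lengths are in m, angles in rad, forces in N, time in s.
With the tool pointing down it reaches from about 0.4 to 0.9 m from the base axis. Payload 5.5 kg.
Tool frame: the origin (TCP) lies on the mounting face of the last link; the fingertips stand manip.nose_length ahead of it and the grasp point (between the pads) lies 159 mm ahead of it (manip.nose_length is the distance from the TCP to the fingertips, in m); z points along the fingers, y is the line along which they close (so a half turn about z gives the same grasp; the last joint's range is limited). The gripper opens to 92 mm and grips with 3 to 60 N. Pads are 19 mm wide; open, the fingers measure 130 mm over their backs; the gripper's body (75 mm by 190 mm) begins 47 mm behind the grasp point.
Start: joints at [1.401, 0.501, -0.427, 1.55, 0.221, 1.138, -0.21], TCP at [0.273, -0.59, 0.405] pointing down, gripper open.
Joint ranges: [-2.88, 2.88], [-0.31, 2.03], [-1.54, 1.56], [0.2, 2.42], [-1.41, 4.55], [0.19, 2.02], [-2.57, 2.57]. Speed limits (rad/s): [2.57, 2.57, 3.14, 3.14, 3.14, 3.14, 3.14].

## Interface

Orientations are given as a unit quaternion [x, y, z, w].
In Python, from station import manip gives the robot as it stands. The module is installed in compiled form; this text tells all that it offers.
- The arm moves only by the tool arm_command, never from a script. Its argument "targets" is a list of rows, each a list of 7 numbers: the shift along the tool's x, y, z in m, then the turn, a rotation vector about the tool's x, y, z in degrees, then the closure in counts, from 0 (fully open) to 255 (shut). A call has 1 to 8 rows; each row shifts and turns the commanded pose from where the row before left it, along the tool's axes as they then stand; what a row does not reach is not made up. A row lasts 1/10 s, in which the tool goes at most 50 mm and 8.59 degrees, less where a joint would pass 70% of its speed; a pose out of reach is approached as far as the arm can. A call is refused whole if a number of a shift passes 0.05 or a number of a turn 8.59, either way. A call with a gripper value outside its range is refused whole. The fingers move at their own pace and stop on an object; "newtons" is the grip in N (left out, the last holds). Time passes only in rows, so rows that do not move let the fingers close. It gives the time, the measured TCP pose, the force, the opening and the grip force at its end, in the units of the state.
- manip.observe(): the state, without advancing time (a new reading comes with each control period).
- manip.capture(name): name is "scene" or "side" or "wrist"; returns a dict with "pixels" (420x560x3 uint8, red, green, blue), "fx", "fy", "cx", "cy" (pixels), "world_to_cam" (4x4, takes a point from world to camera coordinates). Camera axes: x right, y up, looking along -z (the intrinsics and any distortion apply to the point x, -y, -z); pixel columns grow to the right and rows downward; lengths in m; the calibration is good to about 2 mm. A picture is of the moment at which its call begins. There is no depth.
- manip.hand_in(): hands the job in; it is judged then, once.
The state is a dict: "time": time; "joints": joint angles; "dq": joint speeds; "tau": joint torques, N m; "tcp_pos": TCP position; "eef_rot": TCP orientation; "force": force on the tool from outside, world axes, zero at the start; "wrist_torque": the same for the moment, N m; "grip_width": opening from 0.0 (shut) to 1.0 (fully open); "grip_force": force on a finger pad.
Only numpy, scipy, OpenCV 4.12 (cv2) and the standard library are available. Lean on these libraries where they do the work, as an engineer would, in place of code of your own. Each camera call takes 0.05 s, during which the arm holds its last target. There are 200 camera calls.

## Task

Two brass sleeves stand on the bench in front of the grey steel parts bin. Take the hand scoop by its grip, scoop both sleeves up together off the bench and tip them into the bin, then stand the scoop back on the bench, flat on its floor.

Things in the scene. Friction and masses are not known exactly. Their poses are not given: they have to be found in the camera images.
- scoop_grip (a point): Grip of the sheet-metal hand scoop (0.3 kg): upright wooden post 22 x 22 mm square, from 50 to 112 mm above the scoop's underside; this point is on its axis, 88 mm up. x points level to the open mouth, z up. Bowl ahead: 104 mm wide inside, floor 3 mm thick, thin lip 148 mm ahead of this point; side walls 34 mm high end 22 mm short of the lip, back wall 13 mm ahead.
- bin: Open grey steel bin, fixed to the bench: 150 mm along its x, 190 mm along its y, 55 mm high, walls 4 mm. Origin at the centre of its underside, on the bench. Its front wall, before which the sleeves stand, has its outer face at x = -75 mm in its own frame. Push the sleeves against it with the lip on the bench (up to 25 N). A shelf 0.46 m up overhangs the bench from x = 0.57 on.
- sleeve_1_mid (a point): Centre of a brass sleeve, 18 mm across and 27 mm long, 50 g, standing on end in front of the bin; the point is half-way up, z along the sleeve.
- sleeve_2_mid (a point): The same for the second, identical sleeve, beside the first.
Mind the look-alikes: they are no part of the job. What is shaped like the part that bears scoop_grip but pink is not meant.

How it is judged:
On the way:
1. both sleeves are in the scoop's bowl and the scoop is lifted clear of the bench (x of sleeve_1_mid in the frame of scoop_grip between 0 and 0.15 m and y of sleeve_1_mid in the frame of scoop_grip between -0.053 and 0.053 m and z of each of sleeve_1_mid, sleeve_2_mid in the frame of scoop_grip below -0.03 m and height (world z) of each of sleeve_1_mid, sleeve_2_mid above 0.035 m and x of sleeve_2_mid in the frame of scoop_grip between 0 and 0.15 m and y of sleeve_2_mid in the frame of scoop_grip between -0.053 and 0.053 m and height (world z) of scoop_grip above 0.105 m), for 0.2 s.
At the end, for the whole second after the job is handed in: Both sleeves lie inside the bin, and the scoop stands upright and still on the bench, flat on its floor (within about 8 degrees and 10 mm of height) beside the bin (not in it), let go (x of sleeve_1_mid in the frame of bin between -0.072 and 0.072 m and y of sleeve_1_mid in the frame of bin between -0.092 and 0.092 m and height (world z) of each of sleeve_1_mid, sleeve_2_mid below 0.045 m and x of sleeve_2_mid in the frame of bin between -0.072 and 0.072 m and y of sleeve_2_mid in the frame of bin between -0.092 and 0.092 m and angle between scoop_grip's own z axis and vertical below 0.15 rad and height (world z) of scoop_grip between 0.078 and 0.098 m and not (x of scoop_grip in the frame of bin between -0.075 and 0.075 m and y of scoop_grip in the frame of bin between -0.095 and 0.095 m) and linear speed of scoop below 0.02 m/s); the robot touches nothing.
It also fails if it takes over 56 s, if anything falls off the work surface, if the arm or the gripper's body presses on something with over 40 N, if the wrist force passes 120 N, or if a joint passes its speed limit or range.

## Working session

There is one attempt and no reset: what is moved stays moved. The work goes in short steps, Python scripts to look and compute and a tool call to move; the robot and the scene stay as the last step left them, time stands still between calls to the robot, and variables do not carry over. Pictures are saved under pics/ and viewed, at most 10 in all, crops included, and the job is handed in when it is done.

Besides the shell and the picture viewer there is one more tool, called after "Call:" as name(argument=value, ...), one argument or row to a line, values as JSON. arm_command: Moves the arm, as the interface text tells. Its arguments: {"type":"object","properties":{"targets":{"type":"array"},"newtons":{"type":"number"}},"required":["targets"]}

```bash
mkdir -p pics; cat > h.py <<'E'
import numpy as np, cv2, json
from station import manip
from scipy.spatial.transform import Rotation as R
def ray(c,u,v):
    M=np.array(c["world_to_cam"]); d=np.array([(u-c["cx"])/c["fx"],-(v-c["cy"])/c["fy"],-1.])
    return -M[:3,:3].T@M[:3,3], M[:3,:3].T@d
def plane(c,u,v,z):
    o,d=ray(c,u,v); return o+d*(z-o[2])/d[2]
def proj(c,p):
    M=np.array(c["world_to_cam"]); q=M[:3,:3]@np.array(p)+M[:3,3]
    return np.array([c["cx"]-c["fx"]*q[0]/q[2], c["cy"]+c["fy"]*q[1]/q[2]])
def shot(name,fn):
    c=manip.capture(name); cv2.imwrite(f"pics/{fn}.png",c["pixels"][:,:,::-1]); 
    np.save(f"pics/{fn}.npy",c,allow_pickle=True); return c
def load(fn): return np.load(f"pics/{fn}.npy",allow_pickle=True).item()
E
python3 - <<'E'
from h import *
np.set_printoptions(precision=3,suppress=True)
a=shot("scene","a");b=shot("side","b")
cv2.imwrite("pics/ab.png",cv2.resize(np.vstack([a["pixels"],b["pixels"]])[:,:,::-1],None,fx=.7,fy=.7))
for c in(a,b):print({k:v for k,v in c.items() if k!="pixels"})
print(manip.observe(),manip.nose_length)
E
```

```text
{'fx': 508.14417657081196, 'fy': 508.14417657081196, 'cx': 279.9159535048067, 'cy': 208.909832996345, 'world_to_cam': array([[-0.498, -0.867, -0.02 ,  0.039],
       [ 0.547, -0.332,  0.768, -0.363],
       [-0.673,  0.372,  0.64 , -1.025],
       [ 0.   ,  0.   ,  0.   ,  1.   ]])}
{'fx': 501.9629916579582, 'fy': 501.9629916579582, 'cx': 284.76416638717114, 'cy': 212.3955804095339, 'world_to_cam': array([[-0.785, -0.62 ,  0.008,  0.219],
       [ 0.418, -0.52 ,  0.744, -0.357],
       [-0.458,  0.587,  0.668, -1.069],
       [ 0.   ,  0.   ,  0.   ,  1.   ]])}
{'time': 0.1, 'joints': array([ 1.401,  0.502, -0.427,  1.551,  0.221,  1.138, -0.21 ]), 'dq': array([-0.   , -0.002,  0.   , -0.002, -0.002, -0.001,  0.   ]), 'tau': array([ -0.011, -56.787,  -5.839, -27.991,  -0.069,   0.024,   0.   ]), 'tcp_pos': array([ 0.272, -0.59 ,  0.404]), 'eef_rot': array([ 0.977,  0.215, -0.   , -0.001]), 'force': array([-0.107, -0.342,  0.882]), 'wrist_torque': array([-0.014,  0.025,  0.031]), 'grip_force': 0.0, 'grip_width': 0.9961516854492829} 0.178
```

View pics/a.png

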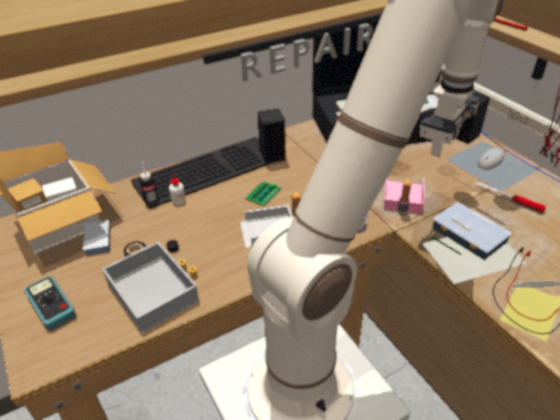

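View pics/b.png

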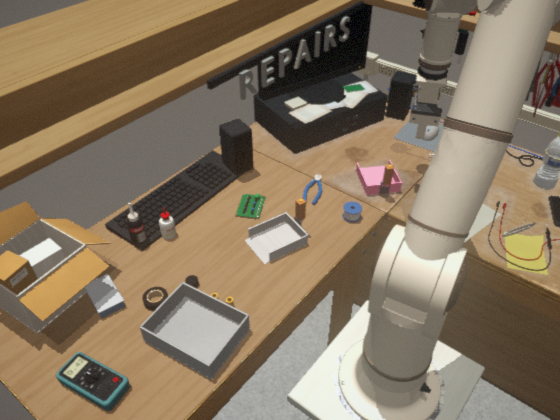

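The scene image shows the grey scoop at (268,225) with its wooden grip at (297,202), the bin at (150,285) and the sleeves at (183,263) and (193,271). In the side view, the scoop is at (278,238) with its grip at (300,208), the bin is at (196,330) and the sleeves are at (214,296) and (229,300).

Things that could be mistaken for the scoop:
- Pink scoop: scene (405,195), side (380,178). Rejected because it is pink.
- Grey scoop: scene (268,225). This is the one I want.

I'll check that choice in a close crop.

```bash
python3 - <<'E'
from h import *
b=load("b");p=b["pixels"][180:380,130:325,::-1]
cv2.imwrite("pics/bc.png",cv2.resize(p,None,fx=3,fy=3,interpolation=cv2.INTER_CUBIC))
a=load("a");p=a["pixels"][180:330,95:310,::-1]
cv2.imwrite("pics/ac.png",cv2.resize(p,None,fx=3.6,fy=3.6,interpolation=cv2.INTER_CUBIC))
E
```

```text
(no output)
```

View pics/bc.png

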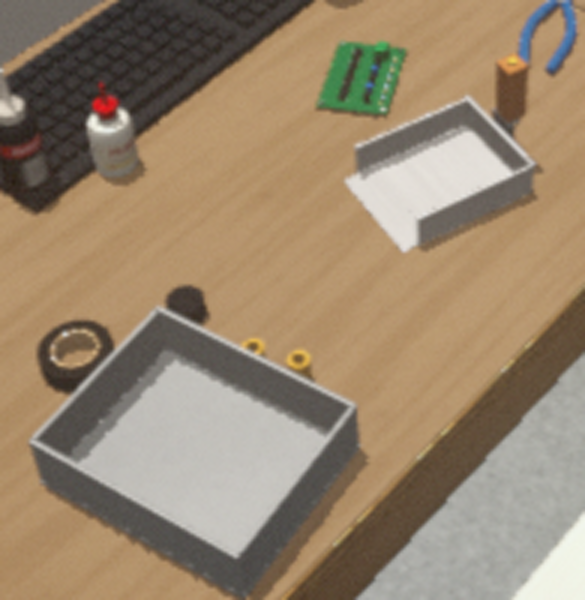

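View pics/ac.png

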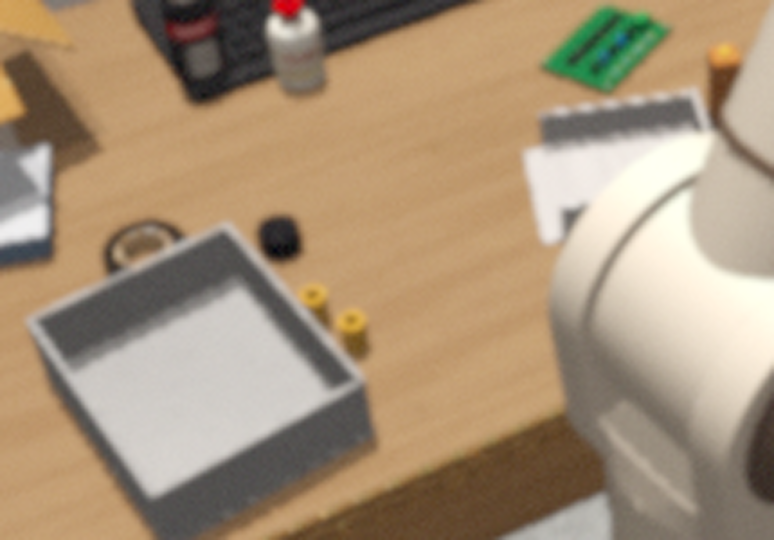

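The crops confirm the grey scoop with its wooden grip, top centre at side crop (511,63) and scene crop (723,57). The sleeve tops are at side crop (253,347) and (299,359). A black cap stands near the bin's far front corner at (187,303).

```bash
python3 - <<'E'
from h import *
np.set_printoptions(precision=4,suppress=True)
b=load("b");a=load("a")
B=lambda u,v,z:plane(b,130+(u+.5)/3-.5,180+(v+.5)/3-.5,z)
A=lambda u,v,z:plane(a,95+(u+.5)/3.6-.5,180+(v+.5)/3.6-.5,z)
for n,f,l in(("side",B,[("bin",.055,(158,311)),("bin",.055,(355,406)),("bin",.055,(238,557)),("bin",.055,(34,441)),("s1",.027,(253,347)),("s2",.027,(299,359)),("grip",.112,(511,63)),("lip",.003,(347,182)),("lip",.003,(406,249)),("wallF",.034,(357,147)),("wallB",.034,(468,99)),("wallB",.034,(534,165)),("wallF",.034,(419,221)),("cap",.02,(187,297))]),
 ("scene",A,[("bin",.055,(226,225)),("bin",.055,(360,381)),("bin",.055,(150,498)),("bin",.055,(32,322)),("s1",.027,(314,294)),("s2",.027,(352,320)),("grip",.112,(723,55)),("lip",.003,(524,148)),("lip",.003,(544,243)),("wallF",.034,(543,113)),("cap",.02,(280,226))])):
  for k,z,p in l: print(n,k,f(*p,z))
E
```

```text
side bin [0.4979 0.1161 0.055 ]
side bin [0.3154 0.0877 0.055 ]
side bin [0.2944 0.2323 0.055 ]
side bin [0.4778 0.2574 0.055 ]
side s1 [0.4316 0.0805 0.027 ]
side s2 [0.3947 0.0664 0.027 ]
side grip [ 0.423  -0.2461  0.112 ]
side lip [ 0.5135 -0.1225  0.003 ]
side lip [ 0.4185 -0.0931  0.003 ]
side wallF [ 0.5145 -0.1394  0.034 ]
side wallB [ 0.4764 -0.2535  0.034 ]
side wallB [ 0.3756 -0.221   0.034 ]
side wallF [ 0.412  -0.1036  0.034 ]
side cap [0.5155 0.0733 0.02  ]
scene bin [0.5023 0.1132 0.055 ]
scene bin [0.3181 0.0881 0.055 ]
scene bin [0.2963 0.2334 0.055 ]
scene bin [0.4793 0.2562 0.055 ]
scene s1 [0.4344 0.0782 0.027 ]
scene s2 [0.3976 0.0649 0.027 ]
scene grip [ 0.4238 -0.2477  0.112 ]
scene lip [ 0.5228 -0.1268  0.003 ]
scene lip [ 0.4201 -0.0921  0.003 ]
scene wallF [ 0.5189 -0.1436  0.034 ]
scene cap [0.5194 0.0723 0.02  ]
```

```bash
cat >> h.py <<'E'
def tool(yaw,pitch=0.):
    """scoop frame heading yaw, mouth-down pitch (deg) -> tool rotation; tool y = -scoop x, tool z = -scoop z"""
    S=R.from_euler('z',yaw,degrees=True)*R.from_euler('y',pitch,degrees=True)
    return S*R.from_matrix(np.array([[0,-1,0],[-1,0,0],[0,0,-1.]]).T)
def plan(grip,yaw,pitch=0.,n=8,flip=False,cl=0):
    """rows to bring grasp point (159 ahead of TCP) to grip"""
    s=manip.observe(); p=np.array(s["tcp_pos"]); r=R.from_quat(s["eef_rot"])
    T=tool(yaw,pitch)
    if flip: T=T*R.from_euler('z',180,degrees=True)
    P=np.array(grip)-T.apply([0,0,.159]); dr=(r.inv()*T).as_rotvec()/n
    for i in range(n):
        rows=np.r_[r.inv().apply((P-p)/n),np.degrees(dr)]
        print([round(float(x),4) if k<3 else round(float(x),2) for k,x in enumerate(rows)]+[cl])
        r=r*R.from_rotvec(dr)
    print("turn total",np.degrees(dr*n).round(1),"shift",(P-p).round(3))
def st():
    s=manip.observe(); r=R.from_quat(s["eef_rot"]); S=r*tool(0).inv()
    x=S.apply([1,0,0]); g=np.array(s["tcp_pos"])+r.apply([0,0,.159])
    print("t",round(s["time"],2),"grasp",g.round(4),"yaw",np.degrees(np.arctan2(x[1],x[0])).round(1),"pitch",np.degrees(np.arcsin(-x[2])).round(1),
     "F",np.round(s["force"],1),"M",np.round(s["wrist_torque"],2),"q",np.round(s["joints"],2),"gw",round(s["grip_width"],3),round(s["grip_force"],1))
E
python3 - <<'E'
from h import *
st(); plan((.4235,-.2468,.165),72.2,0,10); plan((.4235,-.2468,.165),72.2,0,10,True)
E
```

```text
t 0.1 grasp [ 0.2723 -0.5896  0.2447] yaw 114.8 pitch -0.1 F [-0.1 -0.3  0.9] M [-0.01  0.02  0.03] q [ 1.4   0.5  -0.43  1.55  0.22  1.14 -0.21] gw 0.996 0.0
[0.0281, -0.0248, 0.008, -0.01, 0.0, 4.26, 0]
[0.0262, -0.0268, 0.008, -0.01, 0.0, 4.26, 0]
[0.0241, -0.0287, 0.008, -0.01, 0.0, 4.26, 0]
[0.0219, -0.0304, 0.008, -0.01, 0.0, 4.26, 0]
[0.0196, -0.0319, 0.008, -0.01, 0.0, 4.26, 0]
[0.0172, -0.0333, 0.008, -0.01, 0.0, 4.26, 0]
[0.0147, -0.0345, 0.008, -0.01, 0.0, 4.26, 0]
[0.012, -0.0355, 0.008, -0.01, 0.0, 4.26, 0]
[0.0094, -0.0363, 0.008, -0.01, 0.0, 4.26, 0]
[0.0067, -0.0369, 0.008, -0.01, 0.0, 4.26, 0]
turn total [-0.1  0.  42.6] shift [ 0.151  0.343 -0.08 ]
[0.0281, -0.0248, 0.008, -0.0, -0.01, -13.74, 0]
[0.0332, -0.0174, 0.008, -0.0, -0.01, -13.74, 0]
[0.0364, -0.009, 0.008, -0.0, -0.01, -13.74, 0]
[0.0375, -0.0001, 0.008, -0.0, -0.01, -13.74, 0]
[0.0364, 0.0088, 0.008, -0.0, -0.01, -13.74, 0]
[0.0333, 0.0172, 0.008, -0.0, -0.01, -13.74, 0]
[0.0283, 0.0246, 0.008, -0.0, -0.01, -13.74, 0]
[0.0216, 0.0306, 0.008, -0.0, -0.01, -13.74, 0]
[0.0137, 0.0349, 0.008, -0.0, -0.01, -13.74, 0]
[0.0051, 0.0371, 0.008, -0.0, -0.01, -13.74, 0]
turn total [-0.000e+00 -1.000e-01 -1.374e+02] shift [ 0.151  0.343 -0.08 ]
```

Call:
arm_command(
  targets=[
    [0.028,-0.025,0.002,0,0,4.3,0],
    [0.026,-0.027,0.004,0,0,4.3,0],
    [0.024,-0.029,0.006,0,0,4.3,0],
    [0.022,-0.03,0.008,0,0,4.3,0],
    [0.02,-0.032,0.01,0,0,4.3,0],
    [0.017,-0.033,0.01,0,0,4.3,0],
    [0.015,-0.034,0.01,0,0,4.3,0],
    [0.012,-0.035,0.01,0,0,4.3,0],
  ],
)

```text
time: 0.9
tcp_pos: [0.3944, -0.3155, 0.3442]
eef_rot: [0.996, -0.085, -0.0, -0.0]
force: [0.2, -0.3, -0.4]
grip_width: 1.001
grip_force: 0.0
```

Call:
arm_command(
  targets=[
    [0.009,-0.036,0.01,0,0,4.2,0],
    [0.007,-0.037,0.01,0,0,4.2,0],
    [0,0,0,0,0,0,0],
    [0,0,0,0,0,0,0],
  ],
)

```text
time: 1.3
tcp_pos: [0.4249, -0.2477, 0.3244]
eef_rot: [0.988, -0.155, -0.0, -0.0]
force: [-0.8, -0.9, 0.3]
grip_width: 1.0
grip_force: 0.0
```

```bash
python3 - <<'E'
from h import *
st(); w=shot("wrist","w1"); print(proj(w,(.4235,-.2468,.112)),np.linalg.inv(w["world_to_cam"])[:3,3]); b=shot("side","b2")
for P in [(.4235,-.2468,.112)]: print(proj(b,P))
plan((.4235,-.2468,.092),72.2,0,4)
E
```

```text
t 1.3 grasp [ 0.4248 -0.2477  0.1654] yaw 72.2 pitch -0.0 F [-0.8 -0.9  0.3] M [-0.    0.06 -0.05] q [ 0.84  0.32 -0.43  2.01  0.18  0.84 -1.57] gw 1.0 0.0
[280.43464148 234.02669315] [ 0.48825566 -0.26707263  0.30374081]
[300.01652775 200.46893631]
[-0.0004, -0.0006, 0.0184, 0.01, 0.0, -0.06, 0]
[-0.0004, -0.0006, 0.0184, 0.01, 0.0, -0.06, 0]
[-0.0004, -0.0006, 0.0184, 0.01, 0.0, -0.06, 0]
[-0.0004, -0.0006, 0.0184, 0.01, 0.0, -0.06, 0]
turn total [ 0.   0.  -0.2] shift [-0.001  0.003 -0.074]
```

View pics/w1.png

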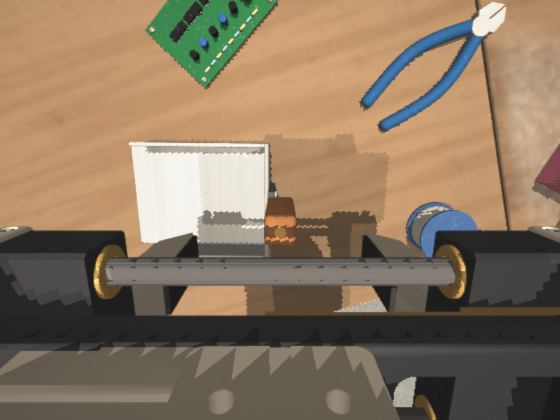

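The wrist view shows the grey scoop at (200,195). The top of its grip is at (281,231), within 3 px of the prediction and centred between the fingers. Before gripping, I'll check in free air that the wrist can do the dump tilt.

Call:
arm_command(
  targets=[
    [0,0,-0.03,-8,0,0,0],
    [0,0,-0.02,-8,0,0,0],
    [0,0,0,-8,0,0,0],
    [0,0,0,-8,0,0,0],
    [0,0,0,-8,0,0,0],
    [0,0,0,-8,0,0,0],
    [0,0,0,0,0,0,0],
  ],
)

```text
time: 2.1
tcp_pos: [0.4254, -0.2462, 0.3737]
eef_rot: [0.902, -0.142, -0.065, 0.402]
force: [0.5, 0.3, -1.5]
grip_width: 1.002
grip_force: 0.0
```

```bash
python3 - <<'E'
from h import *
st()
E
```

```text
t 2.1 grasp [ 0.3887 -0.3587  0.2675] yaw 72.2 pitch 48.1 F [ 0.5  0.3 -1.5] M [ 0.98 -0.22 -0.01] q [ 0.43  0.31 -0.29  2.05  1.    1.23 -2.31] gw 1.002 0.0
```

The tilt is reachable, but joint 7 gets close to its limit at -2.31. I'll use the half-turned grasp instead.

Call:
arm_command(
  targets=[
    [0,0,0,8,0,0,0],
    [0,0,0,8,0,0,0],
    [0,0,0,8,0,0,0],
    [0,0,0,8,0,0,0],
    [0,0,0,8,0,0,0],
    [0,0,0,8,0,0,0],
    [0,0,0,0,0,-8.5,0],
    [0,0,0,0,0,-8.5,0],
  ],
)

```text
time: 2.9
tcp_pos: [0.425, -0.2488, 0.3755]
eef_rot: [1.0, -0.008, 0.002, -0.0]
force: [0.3, 0.9, 0.8]
grip_width: 1.0
grip_force: 0.0
```

Call:
arm_command(
  targets=[
    [0,0,0,0,0,-8.5,0],
    [0,0,0,0,0,-8.5,0],
    [0,0,0,0,0,-8.5,0],
    [0,0,0,0,0,-8.5,0],
    [0,0,0,0,0,-8.5,0],
    [0,0,0,0,0,-8.5,0],
    [0,0,0,0,0,-8.5,0],
    [0,0,0,0,0,-8.5,0],
  ],
)

```text
time: 3.7
tcp_pos: [0.4254, -0.2479, 0.3754]
eef_rot: [0.833, 0.553, 0.002, 0.001]
force: [-0.5, -0.1, 0.5]
grip_width: 0.999
grip_force: 0.0
```

Call:
arm_command(
  targets=[
    [0,0,0,0,0,-8.5,0],
    [0,0,0,0,0,-8.5,0],
    [0,0,0,0,0,-8.5,0],
    [0,0,0,0,0,-8.5,0],
    [0,0,0,0,0,-8.5,0],
    [0,0,0,0,0,-8.5,0],
    [0,0,0,0,0,-8.5,0],
    [0,0,0,0,0,-8.5,0],
  ],
)

```text
time: 4.5
tcp_pos: [0.4253, -0.2479, 0.3753]
eef_rot: [0.381, 0.924, 0.001, 0.002]
force: [0.4, 0.3, -0.2]
grip_width: 1.0
grip_force: 0.0
```

```bash
python3 - <<'E'
from h import *
st(); plan((.4235,-.2468,.091),72.2,0,8,True)
E
```

```text
t 4.5 grasp [ 0.4259 -0.2477  0.2163] yaw -134.8 pitch 0.2 F [ 0.4  0.3 -0.2] M [ 0.02 -0.13  0.03] q [ 1.22  0.33 -0.87  1.96  0.31  0.98  0.98] gw 1.0 0.0
[0.0003, -0.0001, 0.0157, 0.02, 0.02, -3.38, 0]
[0.0003, -0.0001, 0.0157, 0.02, 0.02, -3.38, 0]
[0.0003, -0.0001, 0.0157, 0.02, 0.02, -3.38, 0]
[0.0003, -0.0, 0.0157, 0.02, 0.02, -3.38, 0]
[0.0003, -0.0, 0.0157, 0.02, 0.02, -3.38, 0]
[0.0003, -0.0, 0.0157, 0.02, 0.02, -3.38, 0]
[0.0003, 0.0, 0.0157, 0.02, 0.02, -3.38, 0]
[0.0003, 0.0, 0.0157, 0.02, 0.02, -3.38, 0]
turn total [  0.2   0.2 -27. ] shift [-0.002  0.001 -0.125]
```

Call:
arm_command(
  targets=[
    [0.001,0,0.007,0,0,-6.8,0],
    [0.001,0,0.008,0,0,-6.8,0],
    [0.001,0,0.01,0,0,-6.8,0],
    [0,0,0.015,0,0,-6.7,0],
    [0,0,0.03,0,0,0,0],
    [0,0,0.03,0,0,0,0],
    [0,0,0.025,0,0,0,0],
    [0,0,0,0,0,0,0],
  ],
)

```text
time: 5.3
tcp_pos: [0.4215, -0.2454, 0.2474]
eef_rot: [0.157, 0.988, 0.002, -0.001]
force: [-0.8, -0.8, -0.1]
grip_width: 1.002
grip_force: 0.0
```

```bash
python3 - <<'E'
from h import *
st(); plan((.4235,-.2468,.091),72.2,0,1,True)
E
```

```text
t 5.3 grasp [ 0.4211 -0.2448  0.0884] yaw -108.1 pitch 0.2 F [-0.8 -0.8 -0.1] M [ 0.09 -0.11 -0.01] q [ 1.14  0.56 -0.82  2.06  0.58  0.77  1.22] gw 1.002 0.0
[-0.0023, -0.0007, -0.0026, 0.18, -0.19, -0.29, 0]
turn total [ 0.2 -0.2 -0.3] shift [ 0.002 -0.001  0.003]
```

Call:
arm_command(
  targets=[
    [-0.002,-0.001,-0.002,0,0,0,0],
    [0,0,0,0,0,0,255],
    [0,0,0,0,0,0,255],
    [0,0,0,0,0,0,255],
    [0,0,0,0,0,0,255],
    [0,0,0,0,0,0,255],
    [0,0,0,0,0,0,255],
    [0,0,0,0,0,0,255],
  ],
  newtons=60,
)

```text
time: 6.1
tcp_pos: [0.4248, -0.2458, 0.2515]
eef_rot: [0.156, 0.988, 0.0, -0.0]
force: [0.2, -0.2, -0.1]
grip_width: 0.438
grip_force: 0.0
```

```bash
python3 - <<'E'
from h import *
st(); plan((.4115,-.165,.110),98.3,0,6,True,255)
E
```

```text
t 6.1 grasp [ 0.4248 -0.2457  0.0925] yaw -107.9 pitch 0.0 F [ 0.2 -0.2 -0.1] M [ 0.12 -0.14 -0.04] q [ 1.14  0.56 -0.82  2.05  0.58  0.78  1.22] gw 0.438 0.0
[0.0063, 0.0121, -0.0029, 0.0, -0.0, -4.37, 255]
[0.0053, 0.0126, -0.0029, 0.0, -0.0, -4.37, 255]
[0.0043, 0.0129, -0.0029, 0.0, -0.0, -4.37, 255]
[0.0033, 0.0132, -0.0029, 0.0, -0.0, -4.37, 255]
[0.0023, 0.0134, -0.0029, 0.0, -0.0, -4.37, 255]
[0.0013, 0.0136, -0.0029, 0.0, -0.0, -4.37, 255]
turn total [  0.   -0.  -26.2] shift [-0.013  0.081  0.017]
```

Call:
arm_command(
  targets=[
    [0,0,0,0,0,0,255],
    [0,0,0,0,0,0,255],
    [0,0,0,0,0,0,255],
    [0,0,0,0,0,0,255],
    [0,0,0,0,0,0,255],
    [0,0,0,0,0,0,255],
  ],
)

```text
time: 6.7
tcp_pos: [0.4248, -0.2459, 0.2515]
eef_rot: [0.156, 0.988, -0.0, -0.0]
force: [-1.1, -0.9, -0.1]
grip_width: 0.235
grip_force: 60.0
```

```bash
python3 - <<'E'
from h import *
st(); plan((.4438,-.1267,.1125),98.3,0,7,True,255)
E
```

```text
t 6.7 grasp [ 0.4247 -0.246   0.0925] yaw -107.9 pitch -0.0 F [-1.1 -0.9 -0.1] M [-0.1  -0.16 -0.03] q [ 1.14  0.56 -0.82  2.05  0.58  0.78  1.22] gw 0.235 60.0
[0.0027, 0.017, -0.0029, -0.0, -0.0, -3.74, 255]
[0.0015, 0.0172, -0.0029, -0.0, -0.0, -3.74, 255]
[0.0004, 0.0172, -0.0029, -0.0, -0.0, -3.74, 255]
[-0.0007, 0.0172, -0.0029, -0.0, -0.0, -3.74, 255]
[-0.0018, 0.0172, -0.0029, -0.0, -0.0, -3.74, 255]
[-0.003, 0.017, -0.0029, -0.0, -0.0, -3.74, 255]
[-0.0041, 0.0168, -0.0029, -0.0, -0.0, -3.74, 255]
turn total [ -0.   -0.  -26.2] shift [0.019 0.119 0.02 ]
```

Gripped: the opening of 0.235 is about 22 mm, at 60 N. Next I lift, turn to face the bin and move across.

Call:
arm_command(
  targets=[
    [0,0,-0.02,0,0,0,255],
    [0.003,0.017,0,0,0,-3.7,255],
    [0.001,0.017,0,0,0,-3.8,255],
    [0,0.017,0,0,0,-3.7,255],
    [-0.001,0.017,0,0,0,-3.8,255],
    [-0.002,0.017,0,0,0,-3.7,255],
    [-0.003,0.017,0,0,0,-3.8,255],
    [-0.004,0.017,0,0,0,-3.7,255],
  ],
)

```text
time: 7.5
tcp_pos: [0.4449, -0.1257, 0.2714]
eef_rot: [-0.075, 0.997, 0.0, 0.0]
force: [-0.3, -0.3, -2.5]
grip_width: 0.237
grip_force: 60.0
```

Call:
arm_command(
  targets=[
    [0,0,0,0,0,0,255],
    [0,0,0,0,0,0,255],
  ],
)

```text
time: 7.7
tcp_pos: [0.4448, -0.1269, 0.2715]
eef_rot: [-0.073, 0.997, -0.0, -0.0]
force: [-0.3, -0.6, -2.5]
grip_width: 0.237
grip_force: 60.0
```

```bash
python3 - <<'E'
from h import *
st(); b=shot("side","b3"); cv2.imwrite("pics/b3c.png",cv2.resize(b["pixels"][180:380,130:330,::-1],None,fx=3,fy=3,interpolation=cv2.INTER_CUBIC))
E
```

```text
t 7.7 grasp [ 0.4448 -0.1269  0.1125] yaw -81.6 pitch -0.0 F [-0.3 -0.6 -2.5] M [-0.07 -0.16 -0.01] q [ 1.03  0.53 -0.98  2.1   0.61  0.82  1.39] gw 0.237 60.0
```

View pics/b3c.png

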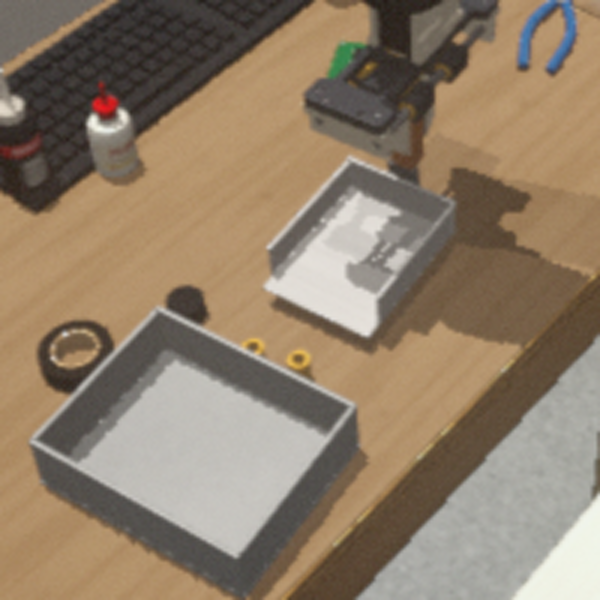

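The side view shows the scoop level and square to the bin. Its lip runs from (266,287) to (372,333), and the sleeves at (253,347) and (299,359) are within its width. I'll lower it with the nose about 1.5° down.

Call:
arm_command(
  targets=[
    [0,0,0.006,1.5,0,0,255],
    [0,0,0.006,0,0,0,255],
    [0,0,0.004,0,0,0,255],
    [0,0,0.001,0,0,0,255],
    [0,0,0,0,0,0,255],
  ],
)

```text
time: 8.25
tcp_pos: [0.4449, -0.1282, 0.2548]
eef_rot: [-0.072, 0.997, -0.013, 0.001]
force: [-1.6, -1.6, 4.8]
grip_width: 0.238
grip_force: 60.0
```

```bash
python3 - <<'E'
from h import *
st()
E
```

```text
t 8.25 grasp [ 0.4454 -0.1323  0.0958] yaw -81.8 pitch -1.5 F [-1.6 -1.6  4.8] M [0.51 0.43 0.25] q [ 0.99  0.55 -0.94  2.12  0.67  0.79  1.33] gw 0.238 60.0
```

Call:
arm_command(
  targets=[
    [0,0.01,-0.0003,0,0,0,255],
    [0,0.01,-0.0003,0,0,0,255],
    [0,0.01,-0.0003,0,0,0,255],
    [0,0.01,-0.0003,0,0,0,255],
    [0,0.008,-0.0002,0,0,0,255],
    [0,0.006,-0.0001,0,0,0,255],
    [0,0.006,-0.0001,0,0,0,255],
    [0,0.004,-0.0001,0,0,0,255],
  ],
)

```text
time: 9.05
tcp_pos: [0.436, -0.0644, 0.2551]
eef_rot: [-0.072, 0.997, -0.014, 0.001]
force: [2.0, -6.6, 7.4]
grip_width: 0.232
grip_force: 60.0
```

```bash
python3 - <<'E'
from h import *
st()
E
```

```text
t 9.05 grasp [ 0.4368 -0.0687  0.0961] yaw -81.7 pitch -1.6 F [ 2.  -6.6  7.4] M [-0.6  -0.16  0.06] q [ 0.88  0.52 -0.96  2.17  0.66  0.77  1.2 ] gw 0.232 60.0
```

Call:
arm_command(
  targets=[
    [0,0.003,-0.0001,0,0,0,255],
    [0,0.003,-0.0001,0,0,0,255],
    [0,0.003,-0.0001,0,0,0,255],
    [0,0,0,0,0,0,255],
  ],
)

```text
time: 9.45
tcp_pos: [0.4349, -0.0562, 0.2553]
eef_rot: [-0.072, 0.997, -0.015, 0.002]
force: [0.5, -8.3, 7.5]
grip_width: 0.238
grip_force: 60.0
```

```bash
python3 - <<'E'
from h import *
st(); b=shot("side","b4"); a=shot("scene","a4")
cv2.imwrite("pics/b4c.png",np.hstack([cv2.resize(c["pixels"][y:y+100,x:x+100,::-1],None,fx=4,fy=4,interpolation=cv2.INTER_CUBIC) for c,x,y in((b,170,260),(a,150,210))]))
E
```

```text
t 9.45 grasp [ 0.4357 -0.0608  0.0964] yaw -81.7 pitch -1.7 F [ 0.5 -8.3  7.5] M [-1.03 -0.16  0.02] q [ 0.86  0.51 -0.96  2.17  0.66  0.77  1.18] gw 0.238 60.0
```

View pics/b4c.png

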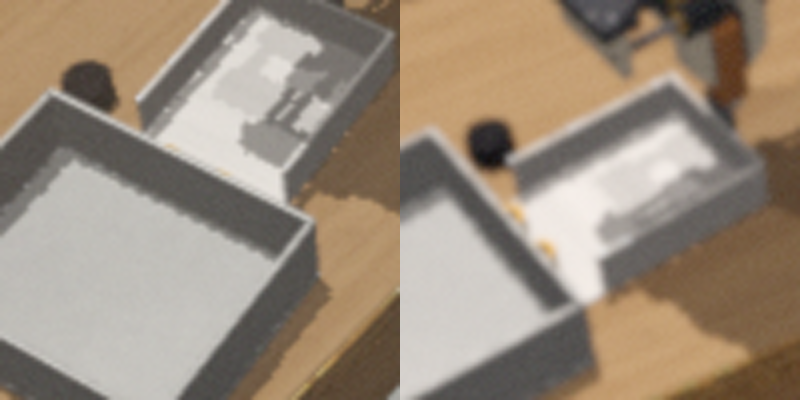

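Both sleeves are now against the bin wall at (515,212) and (545,245) in the scene crop, with the lip working under them. I'll keep pushing.

Call:
arm_command(
  targets=[
    [0,0.003,-0.0001,0,0,0,255],
    [0,0.003,-0.0001,0,0,0,255],
    [0,0.003,-0.0001,0,0,0,255],
    [0,0.002,0,0,0,0,255],
    [0,0,0,0,0,0,255],
  ],
)

```text
time: 10.05
tcp_pos: [0.4334, -0.0454, 0.2553]
eef_rot: [-0.072, 0.997, -0.015, 0.002]
force: [2.9, -8.2, 7.5]
grip_width: 0.237
grip_force: 60.0
```

```bash
python3 - <<'E'
from h import *
st()
E
```

```text
t 10.05 grasp [ 0.4342 -0.05    0.0964] yaw -81.8 pitch -1.7 F [ 2.9 -8.2  7.5] M [-0.99 -0.27 -0.04] q [ 0.84  0.51 -0.96  2.18  0.66  0.77  1.15] gw 0.237 60.0
```

Call:
arm_command(
  targets=[
    [0,0.002,-0.0001,0,0,0,255],
    [0,0.002,0,0,0,0,255],
    [0,0,0,0,0,0,255],
  ],
)

```text
time: 10.35
tcp_pos: [0.4328, -0.0416, 0.2553]
eef_rot: [-0.072, 0.997, -0.015, 0.002]
force: [2.5, -9.0, 9.2]
grip_width: 0.237
grip_force: 60.0
```

```bash
python3 - <<'E'
from h import *
st()
b=shot("side","b5"); a=shot("scene","a5")
cv2.imwrite("pics/b5c.png",np.hstack([cv2.resize(c["pixels"][y:y+100,x:x+100,::-1],None,fx=4,fy=4,interpolation=cv2.INTER_CUBIC) for c,x,y in((b,170,260),(a,150,210))]))
E
```

```text
t 10.35 grasp [ 0.4337 -0.0463  0.0964] yaw -81.8 pitch -1.7 F [ 2.5 -9.   9.2] M [-1.11 -0.26 -0.03] q [ 0.83  0.51 -0.96  2.18  0.66  0.77  1.14] gw 0.237 60.0
```

View pics/b5c.png

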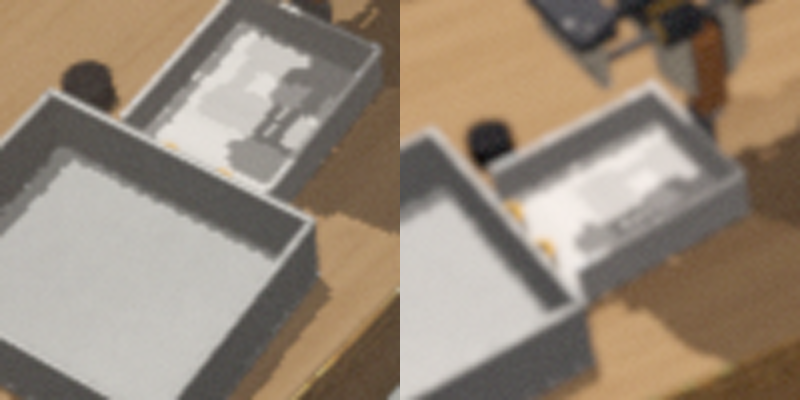

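Call:
arm_command(
  targets=[
    [0,0.002,-0.0001,0,0,0,255],
    [0,0.001,0,0,0,0,255],
    [0,0,0,0,0,0,255],
  ],
)

```text
time: 10.75
tcp_pos: [0.4326, -0.0396, 0.2555]
eef_rot: [-0.071, 0.997, -0.016, 0.002]
force: [1.3, -11.5, 11.1]
grip_width: 0.238
grip_force: 60.0
```

```bash
python3 - <<'E'
from h import *
st()
E
```

```text
t 10.75 grasp [ 0.4335 -0.0445  0.0966] yaw -81.8 pitch -1.8 F [  1.3 -11.5  11.1] M [-1.82 -0.22  0.08] q [ 0.83  0.51 -0.96  2.18  0.66  0.77  1.14] gw 0.238 60.0
```

The lip has met the wall, with the force rising to 11 N. Next I tip the mouth up while raising the lip along the wall, so the sleeves slide into the bowl.

```bash
cat >> h.py <<'E'
def follow(poses,cl=255):
    """poses: list of (lip xyz, yaw, mouth-down pitch); prints rows, flipped grasp, grasp 4.5 mm above scoop_grip"""
    s=manip.observe(); p=np.array(s["tcp_pos"]); r=R.from_quat(s["eef_rot"])
    for L,yaw,pit in poses:
        S=R.from_euler('z',yaw,degrees=True)*R.from_euler('y',pit,degrees=True)
        T=tool(yaw,pit)*R.from_euler('z',180,degrees=True)
        P=np.array(L)-S.apply([.148,0,-.0925])-T.apply([0,0,.159])
        print([round(float(x),3) for x in r.inv().apply(P-p)]+[round(float(x),1) for x in np.degrees((r.inv()*T).as_rotvec())]+[cl], P.round(3))
        p,r=P,T
def lip():
    s=manip.observe(); r=R.from_quat(s["eef_rot"]); S=r*R.from_euler('z',180,degrees=True)*tool(0).inv()
    return np.array(s["tcp_pos"])+r.apply([0,0,.159])+S.apply([.148,0,-.0925])
E
python3 - <<'E'
from h import *
n=np.array([-.144,.99,0]); L=lip(); print(L.round(4))
ps=[]
for i,t in enumerate([2,6,10,15,20,25,30,35]):
    l=L-n*(.0015+.0004*i); l[2]=.004+.14*np.sin(np.radians(t)); ps.append((l,98.2,-t))
follow(ps)
E
```

```text
[ 0.4129  0.099  -0.0005]
[-0.0, -0.018, 0.001, -3.8, 0.0, -0.0, 255] [ 0.435 -0.058  0.255]
[-0.0, -0.017, 0.001, -4.0, 0.0, 0.0, 255] [ 0.438 -0.075  0.253]
[-0.0, -0.017, 0.001, -4.0, -0.0, -0.0, 255] [ 0.44  -0.091  0.25 ]
[-0.0, -0.02, 0.002, -5.0, -0.0, 0.0, 255] [ 0.443 -0.11   0.245]
[-0.0, -0.019, 0.003, -5.0, -0.0, 0.0, 255] [ 0.445 -0.127  0.238]
[-0.0, -0.018, 0.003, -5.0, -0.0, -0.0, 255] [ 0.448 -0.142  0.229]
[-0.0, -0.017, 0.004, -5.0, 0.0, 0.0, 255] [ 0.45  -0.156  0.218]
[-0.0, -0.017, 0.005, -5.0, -0.0, 0.0, 255] [ 0.451 -0.168  0.205]
```

```bash
python3 - <<'E'
from h import *
n=np.array([-.144,.99,0]); L=lip()
ps=[]
for i,t in enumerate([0,2,5,8,11,14,17,20]):
    l=L-n*(.001+.0003*i); l[2]=.004+.165*np.sin(np.radians(t)); ps.append((l,98.2,-t))
follow(ps)
E
```

```text
[-0.0, -0.009, 0.0, -1.8, 0.0, -0.0, 255] [ 0.434 -0.048  0.256]
[-0.0, -0.009, -0.0, -2.0, -0.0, -0.0, 255] [ 0.435 -0.057  0.256]
[-0.0, -0.013, -0.001, -3.0, 0.0, -0.0, 255] [ 0.437 -0.07   0.256]
[-0.0, -0.013, -0.0, -3.0, -0.0, 0.0, 255] [ 0.439 -0.083  0.255]
[-0.0, -0.012, -0.0, -3.0, 0.0, -0.0, 255] [ 0.441 -0.094  0.254]
[-0.0, -0.012, -0.0, -3.0, -0.0, 0.0, 255] [ 0.442 -0.106  0.252]
[-0.0, -0.011, -0.0, -3.0, -0.0, -0.0, 255] [ 0.444 -0.117  0.249]
[-0.0, -0.011, 0.0, -3.0, -0.0, 0.0, 255] [ 0.445 -0.127  0.246]
```

Call:
arm_command(
  targets=[
    [0,-0.009,0,-1.8,0,0,255],
    [0,-0.009,0,-2,0,0,255],
    [0,-0.013,-0.001,-3,0,0,255],
    [0,-0.013,0,-3,0,0,255],
    [0,-0.012,0,-3,0,0,255],
    [0,-0.012,0,-3,0,0,255],
    [0,-0.011,0,-3,0,0,255],
    [0,-0.011,0,-3,0,0,255],
  ],
)

```text
time: 11.55
tcp_pos: [0.4437, -0.1252, 0.2433]
eef_rot: [-0.072, 0.981, 0.177, -0.013]
force: [-0.5, -0.2, -3.7]
grip_width: 0.237
grip_force: 60.0
```

```bash
python3 - <<'E'
from h import *
st(); print(lip())
b=shot("side","b6"); a=shot("scene","a6")
cv2.imwrite("pics/b6c.png",np.hstack([cv2.resize(c["pixels"][y:y+120,x:x+120,::-1],None,fx=3.3,fy=3.3,interpolation=cv2.INTER_CUBIC) for c,x,y in((b,160,240),(a,150,190))]))
n=np.array([-.144,.99,0]); L=lip()
ps=[]
for i,t in enumerate([23,26,29,32,35,38,38]):
    l=L-n*(.0005*i); l[2]=.008+.165*np.sin(np.radians(t)); ps.append((l,98.2,-t))
follow(ps)
E
```

```text
t 11.55 grasp [ 0.4355 -0.0703  0.0943] yaw -81.7 pitch 20.5 F [-0.5 -0.2 -3.7] M [-0.85 -0.3  -0.03] q [ 1.2   0.76 -1.1   2.05  0.44  0.87  1.59] gw 0.237 60.0
[0.4106088  0.0989211  0.05938274]
[0.0, -0.006, -0.006, -2.5, -0.1, -0.1, 255] [ 0.445 -0.135  0.246]
[-0.0, -0.01, 0.001, -3.0, -0.0, -0.0, 255] [ 0.446 -0.144  0.241]
[-0.0, -0.01, 0.001, -3.0, 0.0, -0.0, 255] [ 0.447 -0.152  0.236]
[-0.0, -0.01, 0.001, -3.0, -0.0, 0.0, 255] [ 0.449 -0.16   0.23 ]
[-0.0, -0.01, 0.002, -3.0, -0.0, 0.0, 255] [ 0.45  -0.167  0.224]
[-0.0, -0.009, 0.002, -3.0, 0.0, -0.0, 255] [ 0.45  -0.174  0.217]
[-0.0, -0.0, -0.0, 0.0, 0.0, 0.0, 255] [ 0.451 -0.174  0.217]
```

View pics/b6c.png

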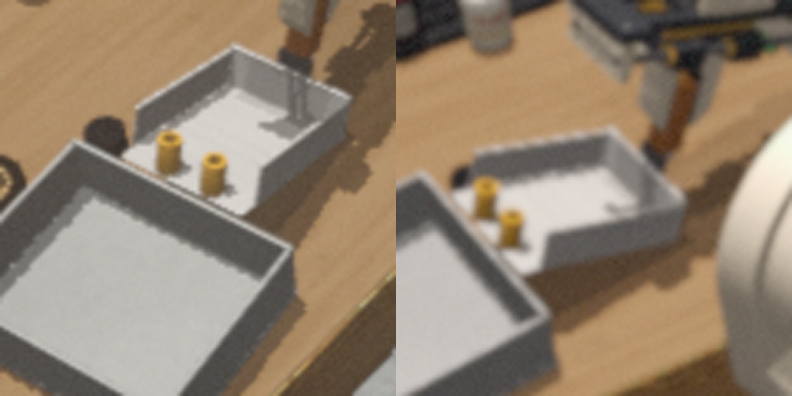

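Both sleeves stand on the scoop floor, at (169,153) and (213,175) in the side crop, and the measured weight is up by about 1.2 N. I'll tilt further and lift clear.

```bash
python3 - <<'E'
from h import *
n=np.array([-.144,.99,0]); L=lip()
ps=[]
for i,t in enumerate([23,26,29,32,35,38,40,40]):
    l=L-n*(.003*i); l[2]=.008+.165*np.sin(np.radians(t))+.01*(i+1); ps.append((l,98.2,-t))
follow(ps)
E
```

```text
[0.0, -0.003, -0.016, -2.5, -0.1, -0.1, 255] [ 0.445 -0.135  0.256]
[-0.0, -0.009, -0.01, -3.0, -0.0, -0.0, 255] [ 0.447 -0.146  0.261]
[-0.0, -0.008, -0.009, -3.0, 0.0, -0.0, 255] [ 0.448 -0.157  0.266]
[-0.0, -0.007, -0.009, -3.0, -0.0, 0.0, 255] [ 0.45  -0.167  0.27 ]
[-0.0, -0.006, -0.008, -3.0, -0.0, 0.0, 255] [ 0.451 -0.177  0.274]
[-0.0, -0.006, -0.008, -3.0, 0.0, -0.0, 255] [ 0.452 -0.186  0.277]
[-0.0, -0.002, -0.008, -2.0, -0.0, 0.0, 255] [ 0.453 -0.192  0.282]
[-0.0, 0.004, -0.01, 0.0, 0.0, 0.0, 255] [ 0.454 -0.195  0.292]
```

Call:
arm_command(
  targets=[
    [0,-0.003,-0.016,-2.5,0,0,255],
    [0,-0.009,-0.01,-3,0,0,255],
    [0,-0.008,-0.009,-3,0,0,255],
    [0,-0.007,-0.009,-3,0,0,255],
    [0,-0.006,-0.008,-3,0,0,255],
    [0,-0.006,-0.008,-3,0,0,255],
    [0,-0.002,-0.008,-2,0,0,255],
    [0,0.004,-0.01,0,0,0,255],
  ],
)

```text
time: 12.45
tcp_pos: [0.4543, -0.195, 0.2942]
eef_rot: [-0.068, 0.938, 0.34, -0.026]
force: [-0.2, -0.8, -3.9]
grip_width: 0.238
grip_force: 60.0
```

Call:
arm_command(
  targets=[
    [0,0,-0.005,0,0,0,255],
    [0,0,0,0,0,0,255],
    [0,0,0,0,0,0,255],
    [0,0,0,0,0,0,255],
  ],
)

```text
time: 12.85
tcp_pos: [0.4549, -0.198, 0.2988]
eef_rot: [-0.068, 0.938, 0.339, -0.025]
force: [-0.4, 0.1, -4.1]
grip_width: 0.239
grip_force: 60.0
```

```bash
python3 - <<'E'
from h import *
st(); print(lip())
b=shot("side","b7"); a=shot("scene","a7")
for c in(a,b):
    h=cv2.cvtColor(c["pixels"],cv2.COLOR_RGB2HSV); m=cv2.inRange(h,(18,120,90),(28,255,255))
    k,_,s,ce=cv2.connectedComponentsWithStats(m); print([(ce[i].round(),s[i,4]) for i in range(1,k) if s[i,4]>8])
    print("scoop mid px",proj(c,lip()-np.array([-.144,.99,.6])*.05))
cv2.imwrite("pics/b7c.png",np.hstack([cv2.resize(c["pixels"][y:y+150,x:x+150,::-1],None,fx=2.6,fy=2.6,interpolation=cv2.INTER_CUBIC) for c,x,y in((b,170,190),(a,150,150))]))
E
```

```text
t 12.85 grasp [ 0.4401 -0.0974  0.1765] yaw -81.7 pitch 39.8 F [-0.4  0.1 -4.1] M [-1.32 -0.33  0.01] q [ 1.39  0.93 -1.23  1.86  0.23  1.19  1.81] gw 0.239 60.0
[0.41491622 0.07373356 0.20006964]
[(array([6., 2.]), np.int32(46)), (array([77.,  1.]), np.int32(12)), (array([82., 16.]), np.int32(885)), (array([337.,  10.]), np.int32(645)), (array([12., 15.]), np.int32(70)), (array([280.,  19.]), np.int32(9)), (array([305.,  22.]), np.int32(9)), (array([233.,  33.]), np.int32(30)), (array([157.,  52.]), np.int32(882)), (array([193.,  48.]), np.int32(10)), (array([203.,  46.]), np.int32(9)), (array([101.,  60.]), np.int32(16)), (array([108.,  57.]), np.int32(9)), (array([93., 63.]), np.int32(14)), (array([77., 68.]), np.int32(12)), (array([71., 76.]), np.int32(34)), (array([53., 81.]), np.int32(17)), (array([45., 83.]), np.int32(17)), (array([ 4., 92.]), np.int32(15)), (array([ 78., 166.]), np.int32(15)), (array([ 94., 178.]), np.int32(174)), (array([248., 169.]), np.int32(14)), (array([ 25., 189.]), np.int32(339)), (array([ 59., 214.]), np.int32(1529)), (array([213., 211.]), np.int32(27
[... 2317 characters left out ...]
., 160.]), np.int32(13)), (array([270., 187.]), np.int32(12)), (array([280., 190.]), np.int32(10)), (array([ 54., 222.]), np.int32(29)), (array([ 63., 221.]), np.int32(11)), (array([ 66., 230.]), np.int32(41)), (array([ 75., 233.]), np.int32(14)), (array([236., 237.]), np.int32(52)), (array([526., 253.]), np.int32(1251)), (array([ 89., 239.]), np.int32(54)), (array([ 62., 283.]), np.int32(1846)), (array([  9., 264.]), np.int32(427)), (array([104., 266.]), np.int32(17)), (array([330., 270.]), np.int32(11)), (array([302., 299.]), np.int32(10)), (array([219., 385.]), np.int32(16)), (array([ 14., 394.]), np.int32(12)), (array([190., 414.]), np.int32(25))]
scoop mid px [229.0187443  241.81924136]
```

View pics/b7c.png

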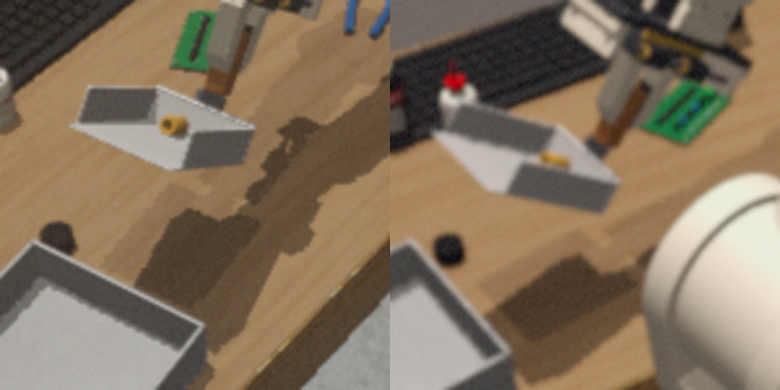

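The side crop shows one sleeve lying in the bowl at (173,125). The weight, 1.6 N above the empty scoop, points to the second being there too, hidden behind the side wall. Next I go over the bin and tip.

```bash
python3 - <<'E'
from h import *
L=lip(); T=np.array([.402,.143,.13]); T2=np.array([.402,.143,.085])
follow([(L+(T-L)*k/8,98.3,-40+6*k) for k in range(1,9)]); print()
follow([(T+(T2-T)*k/8,98.3,8+6*k) for k in range(0,9)])
E
```

```text
[0.001, 0.027, -0.001, 5.8, -0.0, 0.0, 255] [ 0.451 -0.178  0.317]
[0.0, 0.03, -0.002, 6.0, -0.0, 0.0, 255] [ 0.448 -0.155  0.335]
[0.0, 0.031, -0.002, 6.0, 0.0, 0.0, 255] [ 0.444 -0.129  0.352]
[0.0, 0.032, -0.003, 6.0, 0.0, -0.0, 255] [ 0.439 -0.101  0.366]
[0.0, 0.033, -0.003, 6.0, 0.0, 0.0, 255] [ 0.434 -0.07   0.378]
[0.0, 0.034, -0.004, 6.0, -0.0, -0.0, 255] [ 0.429 -0.038  0.388]
[0.0, 0.035, -0.005, 6.0, 0.0, -0.0, 255] [ 0.424 -0.003  0.395]
[0.0, 0.036, -0.006, 6.0, 0.0, 0.0, 255] [0.418 0.033 0.4  ]

[0.003, 0.244, 0.072, 47.8, -0.0, 0.0, 255] [0.418 0.033 0.4  ]
[0.0, 0.028, -0.009, 6.0, 0.0, -0.0, 255] [0.414 0.061 0.404]
[-0.0, 0.028, -0.009, 6.0, 0.0, 0.0, 255] [0.41  0.09  0.406]
[-0.0, 0.029, -0.009, 6.0, 0.0, -0.0, 255] [0.405 0.12  0.404]
[0.0, 0.03, -0.009, 6.0, 0.0, -0.0, 255] [0.401 0.151 0.399]
[-0.0, 0.03, -0.009, 6.0, 0.0, 0.0, 255] [0.396 0.181 0.391]
[0.0, 0.031, -0.01, 6.0, 0.0, 0.0, 255] [0.392 0.211 0.38 ]
[-0.0, 0.031, -0.01, 6.0, -0.0, -0.0, 255] [0.388 0.24  0.366]
[-0.0, 0.031, -0.01, 6.0, 0.0, 0.0, 255] [0.384 0.267 0.348]
```

Call:
arm_command(
  targets=[
    [0.001,0.027,-0.001,5.8,0,0,255],
    [0,0.03,-0.002,6,0,0,255],
    [0,0.031,-0.002,6,0,0,255],
    [0,0.032,-0.003,6,0,0,255],
    [0,0.033,-0.003,6,0,0,255],
    [0,0.034,-0.004,6,0,0,255],
    [0,0.035,-0.005,6,0,0,255],
    [0,0.036,-0.006,6,0,0,255],
  ],
)

```text
time: 13.75
tcp_pos: [0.4193, 0.0338, 0.401]
eef_rot: [-0.072, 0.995, -0.072, 0.006]
force: [-0.3, -0.4, -3.9]
grip_width: 0.235
grip_force: 60.0
```

```bash
python3 - <<'E'
from h import *
st();L=lip();print(L); T2=np.array([.402,.143,.085])
follow([(L+(T2-L)*k/8,98.3,8+6*k) for k in range(1,9)])
E
```

```text
t 13.75 grasp [0.4228 0.0112 0.2436] yaw -81.8 pitch -8.3 F [-0.3 -0.4 -3.9] M [ 0.29 -0.12 -0.08] q [ 0.97  0.24 -1.29  2.08  0.43  1.06  1.17] gw 0.235 60.0
[0.40380584 0.14296846 0.130813  ]
[-0.0, 0.027, -0.008, 5.7, 0.0, -0.1, 255] [0.416 0.061 0.405]
[0.0, 0.029, -0.009, 6.0, 0.0, 0.0, 255] [0.411 0.09  0.406]
[0.0, 0.029, -0.009, 6.0, 0.0, -0.0, 255] [0.406 0.12  0.405]
[0.0, 0.03, -0.009, 6.0, 0.0, -0.0, 255] [0.402 0.151 0.4  ]
[0.0, 0.03, -0.009, 6.0, 0.0, 0.0, 255] [0.397 0.181 0.391]
[0.0, 0.031, -0.01, 6.0, 0.0, 0.0, 255] [0.393 0.211 0.38 ]
[0.0, 0.031, -0.01, 6.0, -0.0, -0.0, 255] [0.388 0.24  0.366]
[0.0, 0.032, -0.01, 6.0, 0.0, 0.0, 255] [0.384 0.267 0.348]
```

Call:
arm_command(
  targets=[
    [0,0.027,-0.008,5.7,0,0,255],
    [0,0.029,-0.009,6,0,0,255],
    [0,0.029,-0.009,6,0,0,255],
    [0,0.03,-0.009,6,0,0,255],
    [0,0.03,-0.009,6,0,0,255],
    [0,0.031,-0.01,6,0,0,255],
    [0,0.031,-0.01,6,0,0,255],
    [0,0.032,-0.01,6,0,0,255],
  ],
)

```text
time: 14.55
tcp_pos: [0.385, 0.2698, 0.3482]
eef_rot: [-0.065, 0.881, -0.467, 0.034]
force: [1.2, 0.1, -2.6]
grip_width: 0.234
grip_force: 60.0
```

Call:
arm_command(
  targets=[
    [0,0,0,0,0,0,255],
    [0,0,0,0,0,0,255],
    [0,0,0,0,0,0,255],
    [0,0,0,0,0,0,255],
  ],
)

```text
time: 14.95
tcp_pos: [0.3867, 0.2663, 0.3501]
eef_rot: [-0.062, 0.882, -0.466, 0.034]
force: [-0.0, -0.8, -2.2]
grip_width: 0.236
grip_force: 60.0
```

```bash
cat >> h.py <<'E'
def brass(c,box):
    x0,y0,x1,y1=box; p=c["pixels"][y0:y1,x0:x1]; h=cv2.cvtColor(p,cv2.COLOR_RGB2HSV)
    m=cv2.inRange(h,(14,110,70),(32,255,255)); k,_,s,ce=cv2.connectedComponentsWithStats(m)
    return [(ce[i].round(1)+[x0,y0],int(s[i,4])) for i in range(1,k) if s[i,4]>5]
E
python3 - <<'E'
from h import *
st();L=lip();print(L)
b=shot("side","b8"); a=shot("scene","a8")
print(brass(b,(150,280,250,375)),brass(a,(105,245,195,325)))
E
```

```text
t 14.95 grasp [0.4054 0.1364 0.2604] yaw -82.0 pitch -55.7 F [-0.  -0.8 -2.2] M [ 1.54  0.08 -0.04] q [-0.2   0.67 -0.93  1.89  0.9   1.88  0.22] gw 0.236 60.0
[0.40478831 0.14348068 0.08598564]
[(array([236.5, 291. ]), 187), (array([246.6, 307.8]), 53), (array([198.6, 340.3]), 95), (array([182.3, 342.8]), 87), (array([244.8, 346.4]), 62), (array([154.4, 354.3]), 110), (array([241.4, 366.6]), 243), (array([228.9, 364.1]), 113), (array([169.3, 368.2]), 301)] [(array([115.3, 250. ]), 71), (array([134.4, 249.1]), 9), (array([192. , 258.6]), 14), (array([108.8, 260. ]), 27), (array([188.2, 267.3]), 131), (array([109.6, 296.5]), 70), (array([133.9, 294.5]), 74), (array([148.6, 296.4]), 74), (array([116.8, 315.1]), 256), (array([182.2, 318.3]), 266), (array([105.8, 318.8]), 6)]
```

```bash
python3 - <<'E'
from h import *
b=load("b8");a=load("a8"); C=np.array([.398,.173,0]);n=np.array([-.144,.99,0]);t=np.array([.99,.144,0])
for c,p in((b,(198.6,340.3)),(b,(182.3,342.8)),(a,(133.9,294.5)),(a,(148.6,296.4))):
    P=plane(c,*p,.012); print(P.round(3),"bin x,y",((P-C)@n).round(3),((P-C)@t).round(3))
L=lip(); U=np.array([.41,.10,.16])
follow([(L+(U-L)*k/8,98.3,55.7-7*k) for k in range(1,9)])
E
```

```text
[0.378 0.186 0.012] bin x,y 0.016 -0.017
[0.402 0.213 0.012] bin x,y 0.039 0.01
[0.405 0.214 0.012] bin x,y 0.039 0.013
[0.381 0.185 0.012] bin x,y 0.015 -0.015
[-0.0, -0.04, 0.019, -7.0, -0.1, -0.2, 255] [0.392 0.228 0.372]
[0.0, -0.04, 0.018, -7.0, 0.0, -0.0, 255] [0.398 0.189 0.391]
[0.0, -0.04, 0.017, -7.0, 0.0, 0.0, 255] [0.404 0.148 0.405]
[0.0, -0.039, 0.015, -7.0, 0.0, 0.0, 255] [0.409 0.108 0.415]
[0.0, -0.039, 0.014, -7.0, -0.0, -0.0, 255] [0.415 0.067 0.42 ]
[0.0, -0.038, 0.013, -7.0, 0.0, 0.0, 255] [0.421 0.028 0.421]
[0.0, -0.037, 0.012, -7.0, -0.0, -0.0, 255] [ 0.426 -0.011  0.418]
[0.0, -0.036, 0.011, -7.0, -0.0, -0.0, 255] [ 0.432 -0.048  0.411]
```

Both views agree that both sleeves lie inside the bin, at bin x/y of about (0.016,-0.016) and (0.039,0.012). Now I swing back level and set the scoop down.

Call:
arm_command(
  targets=[
    [0,-0.04,0.019,-7,0,0,255],
    [0,-0.04,0.018,-7,0,0,255],
    [0,-0.04,0.017,-7,0,0,255],
    [0,-0.039,0.015,-7,0,0,255],
    [0,-0.039,0.014,-7,0,0,255],
    [0,-0.038,0.013,-7,0,0,255],
    [0,-0.037,0.012,-7,0,0,255],
    [0,-0.036,0.011,-7,0,0,255],
  ],
)

```text
time: 15.85
tcp_pos: [0.4281, -0.0275, 0.4156]
eef_rot: [-0.07, 0.997, -0.029, -0.001]
force: [0.1, -0.8, -3.4]
grip_width: 0.237
grip_force: 60.0
```

```bash
python3 - <<'E'
from h import *
st();L=lip();print(L)
U=np.array([.42,.00,.02])
f=[(L+(U-L)*k/7,98.3,0) for k in range(1,8)]
follow(f)
E
```

```text
t 15.85 grasp [ 0.4283 -0.0366  0.2568] yaw -81.9 pitch -3.3 F [ 0.1 -0.8 -3.4] M [ 0.1  -0.06  0.03] q [ 1.15  0.23 -1.29  2.05  0.32  1.06  1.42] gw 0.237 60.0
[0.40763816 0.1044154  0.15610848]
[0.001, -0.028, 0.029, -3.2, -0.4, -0.2, 255] [ 0.431 -0.057  0.388]
[0.0, -0.015, 0.019, 0.0, 0.0, 0.0, 255] [ 0.433 -0.072  0.369]
[0.0, -0.015, 0.019, 0.0, 0.0, 0.0, 255] [ 0.434 -0.087  0.349]
[0.0, -0.015, 0.019, 0.0, 0.0, 0.0, 255] [ 0.436 -0.102  0.33 ]
[0.0, -0.015, 0.019, 0.0, 0.0, 0.0, 255] [ 0.438 -0.117  0.31 ]
[0.0, -0.015, 0.019, 0.0, 0.0, 0.0, 255] [ 0.44  -0.132  0.291]
[0.0, -0.015, 0.019, 0.0, 0.0, 0.0, 255] [ 0.441 -0.146  0.271]
```

Call:
arm_command(
  targets=[
    [0,-0.015,0.019,0,0,0,255],
    [0,-0.015,0.019,0,0,0,255],
    [0,-0.015,0.019,0,0,0,255],
    [0,-0.015,0.019,0,0,0,255],
    [0,-0.015,0.019,0,0,0,255],
    [0,-0.01,0.016,0,0,0,255],
    [0,0,0,0,0,0,255],
    [0,0,0,0,0,0,255],
  ],
)

```text
time: 16.65
tcp_pos: [0.4401, -0.1157, 0.3087]
eef_rot: [-0.071, 0.997, -0.028, -0.003]
force: [0.4, 0.5, -2.9]
grip_width: 0.236
grip_force: 60.0
```

```bash
python3 - <<'E'
from h import *
st();L=lip();print(L); follow([(L*[1,1,0]+[0,0,.003],98.3,0)])
E
```

```text
t 16.65 grasp [ 0.4398 -0.1246  0.1499] yaw -81.9 pitch -3.2 F [ 0.4  0.5 -2.9] M [ 0.16 -0.14  0.02] q [ 1.06  0.46 -1.06  2.1   0.6   0.9   1.36] gw 0.236 60.0
[0.41866849 0.01646426 0.04939361]
[0.002, -0.011, 0.055, -3.2, -0.6, -0.2, 255] [ 0.44  -0.13   0.254]
```

Call:
arm_command(
  targets=[
    [0.002,-0.011,0.012,-3.2,-0.6,0,255],
    [0,0,0.02,0,0,0,255],
    [0,0,0.016,0,0,0,255],
    [0,0,0.006,0,0,0,255],
    [0,0,0,0,0,0,255],
    [0,0,0,0,0,0,255],
  ],
)

```text
time: 17.25
tcp_pos: [0.4408, -0.1268, 0.2559]
eef_rot: [-0.072, 0.997, 0.0, 0.001]
force: [-0.1, -0.2, -2.1]
grip_width: 0.237
grip_force: 60.0
```

```bash
python3 - <<'E'
from h import *
st();L=lip();print(L)
E
```

```text
t 17.25 grasp [ 0.4411 -0.1268  0.0969] yaw -81.8 pitch 0.0 F [-0.1 -0.2 -2.1] M [ 0.06 -0.15 -0.02] q [ 1.03  0.56 -0.98  2.12  0.67  0.8   1.34] gw 0.237 60.0
[0.42015175 0.01976392 0.00441913]
```

Call:
arm_command(
  targets=[
    [0,0,0.002,0,0,0,255],
    [0,0,0.001,0,0,0,255],
    [0,0,0.001,0,0,0,255],
    [0,0,0,0,0,0,255],
  ],
)

```text
time: 17.65
tcp_pos: [0.4406, -0.1272, 0.2514]
eef_rot: [-0.071, 0.997, 0.0, 0.001]
force: [-0.6, -0.4, 4.4]
grip_width: 0.234
grip_force: 60.0
```

It is on the bench: the TCP height of 0.2514 matches the original grasp height. Releasing.

Call:
arm_command(
  targets=[
    [0,0,0,0,0,0,160],
    [0,0,0,0,0,0,120],
    [0,0,0,0,0,0,60],
    [0,0,0,0,0,0,20],
    [0,0,0,0,0,0,20],
    [0,0,0,0,0,0,20],
    [0,0,0,0,0,0,20],
    [0,0,0,0,0,0,20],
  ],
)

```text
time: 18.45
tcp_pos: [0.4403, -0.1272, 0.2508]
eef_rot: [-0.071, 0.997, 0.001, 0.001]
force: [-0.1, -0.8, 0.4]
grip_width: 0.885
grip_force: 0.0
```

Call:
arm_command(
  targets=[
    [0,0,-0.015,0,0,0,20],
    [0,0,-0.03,0,0,0,20],
    [0,0,-0.04,0,0,0,20],
    [0,0,-0.04,0,0,0,20],
    [0,0,-0.02,0,0,0,20],
    [0,0,0,0,0,0,20],
  ],
)

```text
time: 19.05
tcp_pos: [0.4413, -0.1274, 0.3984]
eef_rot: [-0.071, 0.997, -0.001, 0.003]
force: [-0.7, -0.7, 0.5]
grip_width: 0.918
grip_force: 0.0
```

```bash
python3 - <<'E'
from h import *
st(); b=shot("side","b9"); a=shot("scene","a9"); C=np.array([.398,.173,0]);n=np.array([-.144,.99,0]);t=np.array([.99,.144,0])
for c,bx in((b,(160,310,235,360)),(a,(115,265,190,310))):
    for p,s in brass(c,bx):
        P=plane(c,*p,.012); print("brass",p,s,((P-C)@n).round(3),((P-C)@t).round(3))
# grip top: orange-brown post, highest point -> at z=.112 
for c in(b,a):
    u,v=proj(c,(.4406,-.1272,.112)).astype(int); print("expect",u,v)
    x0,y0=u-25,v-20; h=cv2.cvtColor(c["pixels"][y0:v+35,x0:u+25],cv2.COLOR_RGB2HSV)
    m=cv2.inRange(h,(3,130,40),(18,255,230)); k,_,s,ce=cv2.connectedComponentsWithStats(m)
    for i in range(1,k):
        if s[i,4]>30:
            x,y,w,hh,_=s[i]; print("post",x+x0,y+y0,w,hh,s[i,4], "expect bottom px",proj(c,(.4406,-.1272,.05)).round())
# white lip / bowl floor edges expected
E
```

```text
t 19.05 grasp [ 0.4421 -0.1276  0.2394] yaw -81.8 pitch -0.1 F [-0.7 -0.7  0.5] M [ 0.13 -0.12 -0.  ] q [ 1.28  0.35 -1.24  2.    0.39  1.05  1.58] gw 0.918 0.0
brass [198.7 340.2] 90 0.015 -0.017
brass [182.4 342.7] 83 0.039 0.01
brass [134.  294.6] 68 0.039 0.012
brass [148.6 296.6] 70 0.015 -0.016
expect 266 221
post 262 219 10 21 117 expect bottom px [267. 239.]
expect 251 206
post 247 203 12 24 208 expect bottom px [253. 225.]
```

```bash
python3 -c "
from station import manip
print(manip.hand_in())"
```

```text
the job is handed in; nothing more can be done
None
```

I handed the job in at about 19 s: both sleeves lie in the bin, and the scoop stands upright on the bench in front of it, let go. Both camera views confirmed this just before hand-in; no verdict was returned.

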